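# Push the offcut off the ledge into the scrap chute

### The job

Slide the steel box-section offcut lengthways along the ledge into the blue spark hood until it presses firmly against the sprung buffer hidden inside, without ramming the buffer, and hold it there for a moment. Then push it sideways off the open front edge of the ledge, so that it drops into the yellow chute and comes to rest in the tray at the chute's foot. Keep it sliding, never lift it, and do not disturb the can, the abrasive disc or the spanner.

Things in the scene. Friction and masses are not known exactly. Their poses are not given: they have to be found in the camera images.
- offcut_mid (a point): Centre (half-way up) of the steel box-section offcut with black plugged ends: 150 long (its own y), 40 wide (its own x), 25 high (z up), about 0.35 kg; weight and friction vary, it takes 1 to 4 N to slide. It lies on the ledge, its +y end roughly towards the hood, up to 0.1 rad out of line with it.
- stand: Dark cast stand, fixed, at a new place and angle each time. Origin: middle of its foot on the bench; x points to the open front edge and chute, y along the ledge to the hood. Its top is the ledge: a flat steel bed 150 above the bench, x = -60 to 50, y = -210 to 180.
- ledge_edge (a point): Point on the ledge's front top edge (stand x = 50, y = 0). A fence 12 high, 8 thick (stand x = 42 to 50) guards this edge from stand y = -210 to -100; from y = -100 on the edge is open and the chute lies below.
- hood: Blue sheet-metal spark hood, fixed on the ledge's +y end. Origin: on the ledge in the middle of its mouth (stand x = 0, y = 60); axes as the stand. It covers x = -60 to 110, overhanging the chute, y = 0 to 110; clear height 45, top 49 above the ledge. Open at the mouth (-y) and, below a skirt whose lower edge is 32 above the ledge, along the front (+x).
- buffer_zone (a point): Fixed point in the middle of the range where the hidden buffer's face may stand (22 inside the hood mouth, 13 above the ledge). The flat rubber face, spanning the ledge, stands anywhere 5 to 40 inside the mouth, a new place each time, found only by feel. It is sprung, 4 N per mm, 8 travel: pressing with 6 to 12 N is firm, over 20 N rams it.
- chute: Yellow sheet-metal chute fixed below the open edge. Origin: on the bench under the edge (stand x = 50, y = 12); axes as the stand. Inside width 246 (y = -123 to 123); a slope falls from x = 3, z = 125 to x = 105, z = 20, then a flat tray, floor 8 above the bench, to the end wall at x = 220. Side walls 135 high by the slope, 80 round the tray.
- can: Green closed can, 66 across, 110 high, standing on the bench; origin at its foot. Leave alone.
- flap_disc: Brick-red abrasive disc, 114 across, 14 thick, lying on the bench; origin under its centre. Leave alone.
- spanner: Steel spanner, 170 long (its x), lying on the bench; origin under its middle. Leave alone.
- offcut: The same offcut as a body; origin in the middle of its underside, same axes as at its centre.

How it is judged (in metres and radians):
On the way:
1. the offcut presses on the buffer inside the hood with more than 5 N for 0.3 s (contact force between offcut and hood above 5 N), for 0.3 s.
At the end, for the whole second after the job is handed in: The offcut lies still (under 20 mm/s) in the tray at the foot of the chute: its centre between the chute walls, 90 to 220 mm out from the ledge's front edge and less than 80 mm above the bench (x of offcut_mid in the frame of chute between 0.09 and 0.22 m and y of offcut_mid in the frame of chute between -0.123 and 0.123 m and z of offcut_mid in the frame of chute below 0.08 m and linear speed of offcut below 0.02 m/s); the robot touches nothing.
It fails at once if the buffer is rammed: the offcut presses on the hood with more than 20 N (contact force between offcut and hood above 20 N).
It fails at once if the offcut is lifted: its centre rises more than 40 mm above the ledge (height (world z) of offcut_mid above 0.19 m).
It fails at once if the can is disturbed (moved more than 20 mm) (distance of can from where it was at the start of the episode above 0.02 m).
It fails at once if the abrasive disc is disturbed (moved more than 20 mm) (distance of flap_disc from where it was at the start of the episode above 0.02 m).
It fails at once if the spanner is disturbed (moved more than 20 mm) (distance of spanner from where it was at the start of the episode above 0.02 m).
It also fails if it takes over 62 s, if anything falls off the work surface, if the arm or the gripper's body presses on something with over 40 N, if the wrist force passes 120 N, or if a joint passes its speed limit or range.

### The arm

A 6-joint arm with a two-finger parallel gripper is mounted at the origin on the work surface. World frame = base frame: x ahead of the robot, y to its left, z up, the work surface at z = 0. Lengths are in m, angles in degrees, forces in N, time in s.
With the tool pointing down it reaches from about 0.25 to 0.725 m from the base axis. Payload 9.7 kg.
Tool frame: the origin (TCP) lies at the very end of the fingers, on their centre line; the grasp point (between the pads) lies 19 mm behind it (bot.pinch_z is the distance from the TCP to the grasp point, in m); x points along the fingers, z is the direction in which the jaws open and shut, and the axes are right-handed (so a half turn about x gives the same grasp; the last joint's range is limited). The gripper opens to 85 mm and grips with 20 to 120 N. Pads are 22 mm wide; open, the fingers measure 114 mm over their backs; the gripper's body (76 mm by 85 mm) begins 54 mm behind the grasp point. The pads swing forward as they close: fully open they stand 13 mm farther back than shut.
Start: joints at [63.77, 4.979, 10.078, 95.1, 0, 90], TCP at [0.243, 0.493, 0.231] pointing down, gripper open.
Joint ranges: [-179.16, 179.16], [-48.56, 103.87], [-65.8, 70.77], [-126.05, 130.52], [-82.76, 87.17], [-180, 180]. Speed limits (degrees/s): [127.2, 127.2, 147.25, 180, 180, 180].

### API

Orientations are given as [roll, pitch, yaw] about the fixed x, y, z axes, in that order (R = Rz(yaw) Ry(pitch) Rx(roll)).
In Python, from workcell import bot gives the robot as it stands.
- The arm moves only by the tool play_rows, never from a script. Its argument "rows" is a list of rows, each a list of 3 entries, a list of its own where there are three numbers: the shift along the tool's x, y, z in cm, then the turn about the tool's x in degrees, then the finger opening in cm, from 0 to 8.54. A call has 1 to 12 rows; each row is the pose to reach, as a shift and turn from the pose commanded when the call began, along the tool's axes at that moment; what a row does not reach only later rows make up. A row lasts 1/12 s, in which the tool goes at most 41.7 mm and 7.16 degrees, less where a joint would pass 70% of its speed; a pose out of reach is approached as far as the arm can. A call with a gripper value outside its range is refused whole. The fingers move at their own pace and stop on an object; "squeeze" is the grip in N (left out, the last holds). Time passes only in rows, so rows that repeat a pose let the fingers close. It gives the time, the measured TCP pose, the force and the opening at its end, in the units of the state.
- bot.get_obs(): the state, without advancing time (a new reading comes with each control period).
- bot.camera(name): name is "scene" or "top"; returns (picture, depth): 400x640x3 uint8, blue, green, red; 400x640 float32, m along the optical axis (not along the pixel's ray), 0 where there is no reading.
- bot.camera_model(name): a dict with "fx", "fy", "cx", "cy" (pixels), "origin" and "attitude" of the camera in the world. Camera axes: x right, y down, z forward; pixel columns grow to the right and rows downward; lengths in m; the calibration is good to about 2 mm. A picture is of the moment at which its call begins. camera_model takes no time and is no camera call.
- bot.job_done(): hands the job in, once; it reports no verdict.
The state is a dict: "time": time; "q": joint angles; "qd": joint speeds; "joint_efforts": joint torques, N m; "ee_pos": TCP position; "tcp_rot": TCP orientation; "wrist_force": force on the tool from outside, world axes, zero at the start; "torque": the same for the moment, N m; "opening": finger opening in m.
Only numpy, scipy, OpenCV 4.12 (cv2) and the standard library are available. Lean on these libraries where they do the work, as an engineer would, in place of code of your own. Each camera call takes 0.05 s, during which the arm holds its last target.

## Working session

There is one attempt and no reset: what is moved stays moved. The work goes in short steps, Python scripts to look and compute and a tool call to move; the robot and the scene stay as the last step left them, time stands still between calls to the robot, and variables do not carry over. Pictures are saved under pics/ and viewed, and the job is handed in when it is done.

Besides the shell and the picture viewer there is one more tool, called after "Call:" as name(argument=value, ...), one argument or row to a line, values as JSON. play_rows: Moves the arm, as the interface text tells. Its arguments: {"type":"object","properties":{"rows":{"type":"array"},"squeeze":{"type":"number"}},"required":["rows"]}

```bash
ls; mkdir -p pics
python3 - <<'E'
from workcell import bot
import cv2,numpy as np
print(bot.get_obs())
for n in("scene","top"):
    im,d=bot.camera(n); cv2.imwrite(f"pics/{n}0.png",im); np.save(f"{n}0.npy",d); np.save(f"{n}0im.npy",im)
    print(bot.camera_model(n))
E
```

```text
pics
{'time': 0.0, 'q': array([ 6.37711027e+01,  5.00855677e+00,  1.00348787e+01,  9.50976656e+01,
       -6.02148658e-04,  8.99990419e+01]), 'qd': array([ 0.07556061,  0.0894793 , -0.04736736,  0.04357063,  0.06345013,
       -0.15475419]), 'joint_efforts': array([-1.35413182e-03, -5.20394862e+01,  4.64797533e+01,  1.65941130e-02,
       -7.54027292e-05,  8.50720667e-07]), 'ee_pos': array([0.2429844 , 0.49317467, 0.23061126]), 'tcp_rot': array([-179.51738755,   89.92865371, -115.74532634]), 'wrist_force': array([ 0.14774442, -0.38266376,  0.28005017]), 'torque': array([-0.00847215, -0.00083308,  0.00124999]), 'opening': 0.08538740844586531}
{'fx': 458.00994181751275, 'fy': 458.00994181751275, 'cx': 314.2268436486428, 'cy': 198.0951270589192, 'origin': array([ 1.06728205, -0.47628355,  1.14455923]), 'attitude': array([-146.2659752 ,   -0.34197169,   42.78790279])}
{'fx': 379.32025760596156, 'fy': 379.32025760596156, 'cx': 319.53511463354204, 'cy': 193.2119166396742, 'origin': array([0.46869706, 0.03108348, 1.0391835 ]), 'attitude': array([-171.27007314,   -1.20613697,  -90.90643333])}
```

View pics/scene0.png

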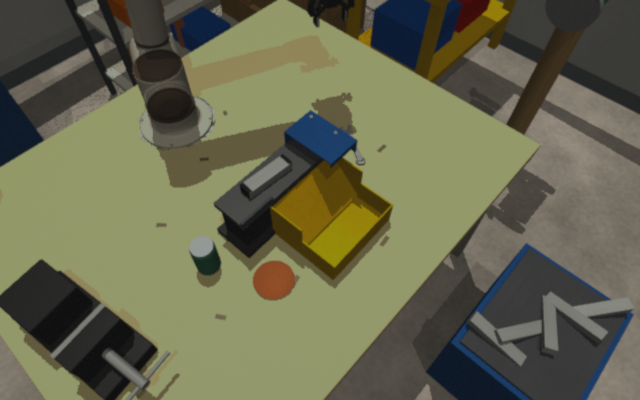

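View pics/top0.png

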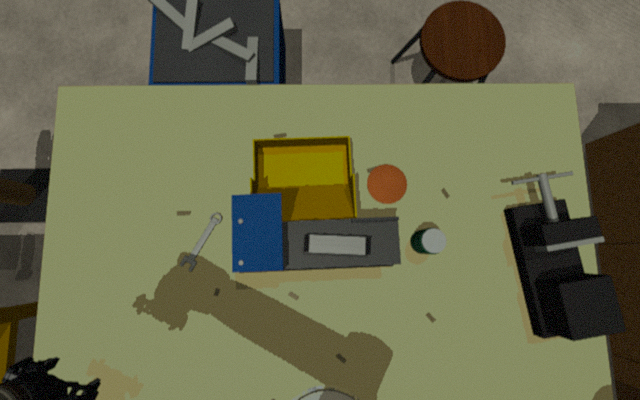

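```bash
cat > h.py <<'E'
import numpy as np,cv2
from scipy.spatial.transform import Rotation as R
from workcell import bot
def ray(n,u,v):
    m=bot.camera_model(n);A=R.from_euler('xyz',m['attitude'],degrees=True)
    return np.array(m['origin']),A.apply([(u-m['cx'])/m['fx'],(v-m['cy'])/m['fy'],1])
def atz(n,u,v,z):
    o,d=ray(n,u,v); return o+d*(z-o[2])/d[2]
def atd(n,u,v,D):
    o,d=ray(n,u,v); return o+d*D[int(round(v)),int(round(u))]
def proj(n,P):
    m=bot.camera_model(n);A=R.from_euler('xyz',m['attitude'],degrees=True)
    c=A.inv().apply(np.asarray(P)-m['origin']); return m['fx']*c[...,0]/c[...,2]+m['cx'],m['fy']*c[...,1]/c[...,2]+m['cy']
E
python3 - <<'E'
import cv2,numpy as np
im=np.load('top0im.npy'); c=im[120:285,220:420]; c=cv2.convertScaleAbs(cv2.resize(c,None,fx=4,fy=3.6,interpolation=cv2.INTER_CUBIC)[:600],alpha=1.6)
c=cv2.resize(im[130:280,220:420],(800,600),interpolation=cv2.INTER_CUBIC)
cv2.imwrite('pics/topc.png',cv2.convertScaleAbs(c,alpha=1.7))
im=np.load('scene0im.npy');c=cv2.resize(im[100:250,200:400],(800,600),interpolation=cv2.INTER_CUBIC)
cv2.imwrite('pics/scenec.png',cv2.convertScaleAbs(c,alpha=1.7))
E
```

```text
(no output)
```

View pics/topc.png

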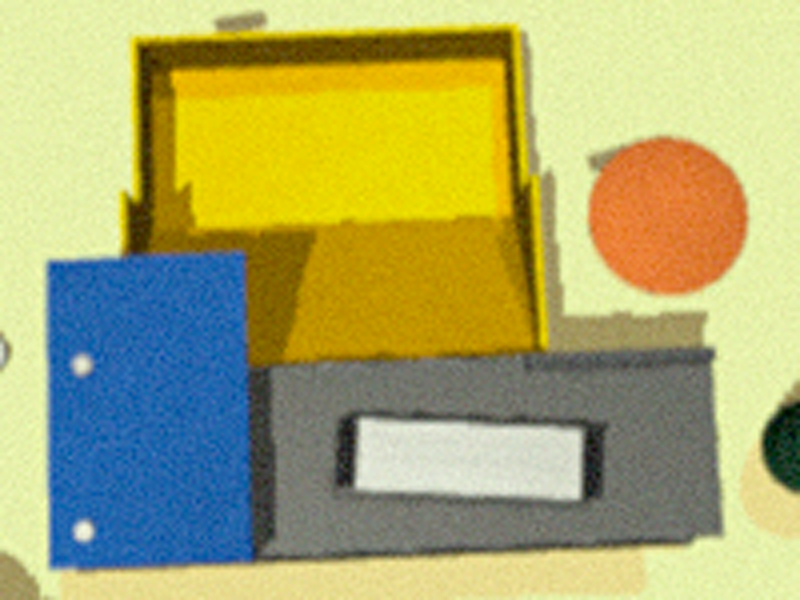

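View pics/scenec.png

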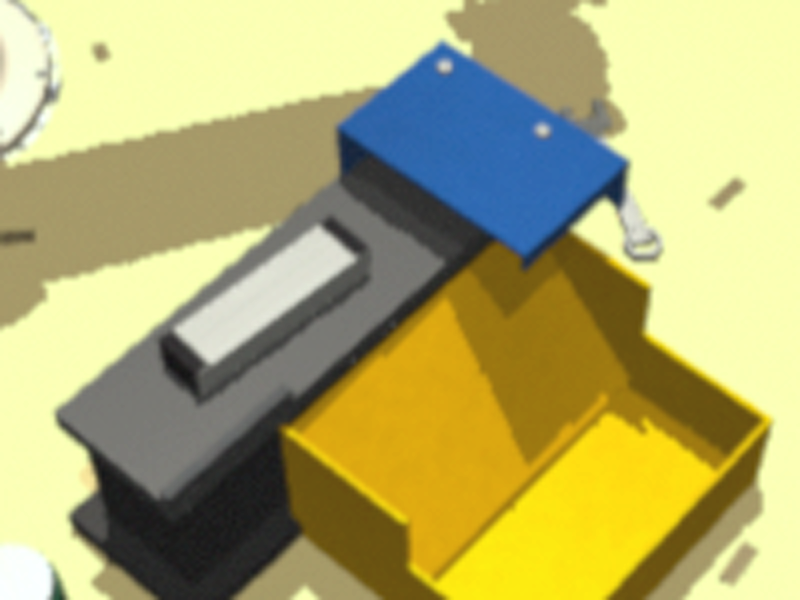

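```bash
cat >> h.py <<'E'
def fit(n,loc,pix):
    from scipy.optimize import least_squares
    loc=np.array(loc);pix=np.array(pix,float)
    def w(p):
        c,s=np.cos(p[2]),np.sin(p[2]); return np.c_[p[0]+c*loc[:,0]-s*loc[:,1],p[1]+s*loc[:,0]+c*loc[:,1],loc[:,2]]
    def f(p):
        u,v=proj(n,w(p)); return np.r_[u-pix[:,0],v-pix[:,1]]
    best=min((least_squares(f,[.5,0,a]) for a in np.arange(0,6.3,.8)),key=lambda r:r.cost)
    return best.x,best.fun
E
python3 - <<'E'
from h import *
t=lambda l:[(220+a/4-.375,130+b/4-.375) for a,b in l]
s=lambda l:[(200+a/4-.375,100+b/4-.375) for a,b in l]
H=[(110,170),(110,60),(-60,60),(-60,170)]
H=[(a/1000,b/1000,.199) for a,b in H]
st,r=fit('top',H+[(-.06,-.21,.15),(.05,-.21,.162)],t([(48,262),(246,254),(253,560),(50,568),(722,536),(714,350)]))
print(st,r.round(2))
st2,r=fit('scene',H+[(-.06,-.21,.15)],s([(627,162),(525,262),(340,128),(440,43),(58,415)]))
print(st2,r.round(2))
L=[(-.02,.075,.175),(.02,.075,.175),(.02,-.075,.175),(-.02,-.075,.175)]
for n,p in(('top',t([(338,487),(344,413),(606,424),(600,497)])),('scene',s([(325,220),(370,255),(200,375),(163,342)]))):
    o,r=fit(n,L,p);print(n,o,r.round(2))
    for q in(st,st2):
        d=o[:2]-q[:2];c,sn=np.cos(q[2]),np.sin(q[2]);print(' rel',c*d[0]+sn*d[1],-sn*d[0]+c*d[1],(o[2]-q[2]))
D=np.load('top0.npy')
for u,v in t([(470,455),(450,385),(150,400),(350,150)]): print(atd('top',u,v,D))
E
```

```text
[0.49115712 0.03554778 0.02341459] [-0.3  -0.37 -0.26 -0.48  0.84  0.66 -0.68 -0.44  0.45  0.54  0.65 -0.68]
[0.49486684 0.03589801 6.31453585] [ 0.87  0.42 -0.89  0.53 -0.88  0.05 -0.85  0.37 -0.19  0.37]
top [ 0.48576296 -0.02840835 -0.05836281] [-0.03 -0.67 -0.21  0.91 -0.46  0.21  0.34 -0.1 ]
 rel -0.006890053570854465 -0.06381230607079355 -0.08177740032505114
 rel -0.011115112828215493 -0.06398939565203675 -6.372898661142811
scene [ 0.48653109 -0.02660323  6.23788952] [ 1.29  0.09 -0.29 -1.03 -0.66 -1.12  1.21  0.33]
 rel -0.006079877981830997 -0.06202566716936373 6.214474934768528
 rel -0.010290784216565261 -0.062209242459424746 -0.07664632604923138
[ 0.48586611 -0.02723959  0.1741571 ]
[ 0.52707203 -0.01798805  0.15150442]
[0.51809599 0.15005284 0.19890489]
[0.70041274 0.04019293 0.00824264]
```

```bash
cat >> h.py <<'E'
ST=np.array([.493,.0357,.0272])
def s2w(x,y,z=0):
    c,s=np.cos(ST[2]),np.sin(ST[2]); return np.array([ST[0]+c*x-s*y,ST[1]+s*x+c*y,z])
def w2s(p):
    d=np.array(p[:2])-ST[:2];c,s=np.cos(ST[2]),np.sin(ST[2]);return np.array([c*d[0]+s*d[1],-s*d[0]+c*d[1]])
def plan(target,jawyaw=None):
    "tool shift cm, and turn deg about tool x so jaw dir (z) lies at world yaw jawyaw deg (mod 180)"
    o=bot.get_obs();T=R.from_euler('xyz',o['tcp_rot'],degrees=True)
    print('axes x,y,z',T.as_matrix().T.round(3).tolist(),'ee',o['ee_pos'].round(4),'t',o['time'])
    print('shift',(T.inv().apply(np.array(target)-o['ee_pos'])*100).round(2))
    if jawyaw is not None:
        z=T.apply([0,0,1]);cur=np.degrees(np.arctan2(z[1],z[0]))
        print('turn',[(round(-(jawyaw+k-cur),2),'j6 now',o['q'][5].round(1)) for k in(-360,-180,0,180,360)])
E
python3 - <<'E'
from h import *
plan([.4846,-.0575,.25],np.degrees(-.052))
E
```

```text
axes x,y,z [[-0.001, -0.001, -1.0], [-0.897, 0.442, 0.0], [0.442, 0.897, -0.001]] ee [0.243  0.4932 0.2306] t 0.1
shift [ -1.89 -46.01 -38.72]
turn [(np.float64(426.75), 'j6 now', np.float64(90.0)), (np.float64(246.75), 'j6 now', np.float64(90.0)), (np.float64(66.75), 'j6 now', np.float64(90.0)), (np.float64(-113.25), 'j6 now', np.float64(90.0)), (np.float64(-293.25), 'j6 now', np.float64(90.0))]
```

Call:
play_rows(
  rows=[
    [[-4, -2, -2], 0, 8.5],
    [[-4, -5, -4], 6, 8.5],
    [[-4, -8, -7], 12, 8.5],
    [[-4, -12, -10], 18, 8.5],
    [[-4, -15, -13], 24, 8.5],
    [[-4, -18, -15], 30, 8.5],
    [[-4, -21, -18], 36, 8.5],
    [[-4, -24, -21], 42, 8.5],
    [[-4, -27, -23], 48, 8.5],
    [[-4, -30, -26], 54, 8.5],
    [[-4, -33, -28], 60, 8.5],
    [[-4, -35, -30], 66.7, 8.5],
  ],
)

```text
time: 1.1
ee_pos: [0.4253, 0.0671, 0.2709]
tcp_rot: [-77.6, 90.0, -80.9]
wrist_force: [1.2, 0.5, 0.6]
opening: 0.085
```

Run:
```python
from h import *
plan([.4846,-.0575,.25],np.degrees(-.052))
```

```text
axes x,y,z [[0.0, -0.0, -1.0], [0.057, 0.998, -0.0], [0.998, -0.057, 0.0]] ee [0.4253 0.0671 0.2709] t 1.1
shift [  2.1  -12.09   6.64]
turn [(np.float64(359.68), 'j6 now', np.float64(102.3)), (np.float64(179.68), 'j6 now', np.float64(102.3)), (np.float64(-0.32), 'j6 now', np.float64(102.3)), (np.float64(-180.32), 'j6 now', np.float64(102.3)), (np.float64(-360.32), 'j6 now', np.float64(102.3))]
```

Call:
play_rows(
  rows=[
    [[0, -3, 1.7], 0, 8.5],
    [[0, -6, 3.3], 0, 8.5],
    [[0, -9, 5], 0, 8.5],
    [[0, -12.1, 6.6], 0, 8.5],
    [[0, -12.1, 6.6], 0, 8.5],
    [[0, -12.1, 6.6], 0, 8.5],
  ],
)

```text
time: 1.6
ee_pos: [0.4843, -0.0561, 0.2704]
tcp_rot: [174.5, 89.9, 171.4]
wrist_force: [-0.4, 0.5, -0.1]
opening: 0.0851
```

Run:
```python
from h import *
plan([.4846,-.0575,.157],np.degrees(-.052))
im,d=bot.camera("scene");np.save('scene1.npy',d)
c=cv2.resize(im[80:260,150:390],(800,600),interpolation=cv2.INTER_CUBIC);cv2.imwrite('pics/scene1.png',cv2.convertScaleAbs(c,alpha=1.7))
```

```text
axes x,y,z [[-0.002, 0.0, -1.0], [0.054, 0.999, 0.0], [0.999, -0.054, -0.002]] ee [ 0.4843 -0.0561  0.2704] t 1.6
shift [11.34 -0.14  0.05]
turn [(np.float64(359.87), 'j6 now', np.float64(86.5)), (np.float64(179.87), 'j6 now', np.float64(86.5)), (np.float64(-0.13), 'j6 now', np.float64(86.5)), (np.float64(-180.13), 'j6 now', np.float64(86.5)), (np.float64(-360.13), 'j6 now', np.float64(86.5))]
```

View pics/scene1.png

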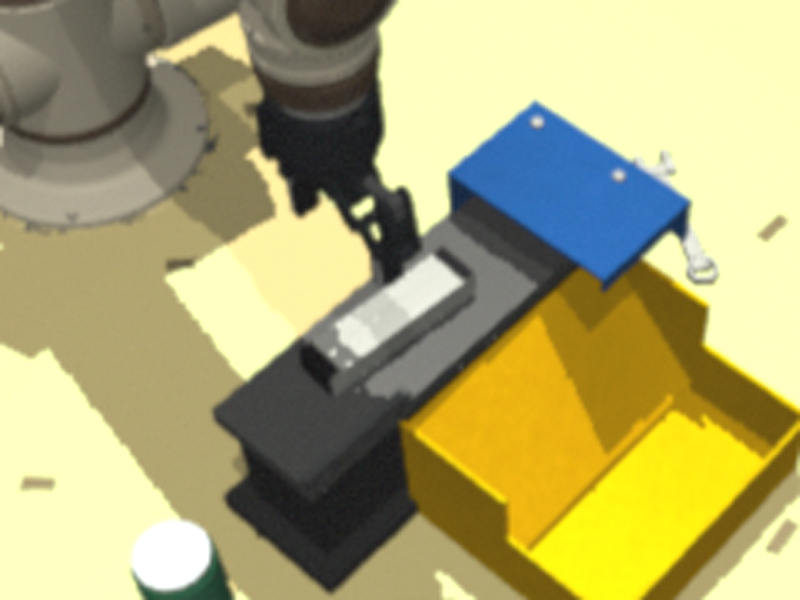

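Call:
play_rows(
  rows=[
    [[2, 1.4, 0], 0, 6.5],
    [[4, 1.4, 0], 0, 6.5],
    [[6, 1.4, 0], 0, 6.5],
    [[8, 1.4, 0], 0, 6.5],
    [[9.5, 1.4, 0], 0, 6.5],
    [[10.5, 1.4, 0], 0, 6.5],
    [[11.2, 1.4, 0], 0, 6.5],
    [[11.4, 1.4, 0], 0, 6.5],
    [[11.4, 1.4, 0], 0, 6.5],
  ],
)

```text
time: 2.4
ee_pos: [0.4848, -0.0403, 0.1575]
tcp_rot: [16.6, 90.0, 13.7]
wrist_force: [-0.2, 0.1, 0.7]
opening: 0.0654
```

Run:
```python
from h import *
plan([.4846,-.043,.157],np.degrees(-.052))
print(bot.get_obs())
im,d=bot.camera("scene");np.save('scene1.npy',d)
c=cv2.resize(im[80:260,150:390],(800,600),interpolation=cv2.INTER_CUBIC);cv2.imwrite('pics/scene2.png',cv2.convertScaleAbs(c,alpha=1.7))
```

```text
axes x,y,z [[0.0, 0.0, -1.0], [0.051, 0.999, 0.0], [0.999, -0.051, 0.0]] ee [ 0.4848 -0.0403  0.1575] t 2.4
shift [ 0.05 -0.27 -0.01]
turn [(np.float64(360.08), 'j6 now', np.float64(88.1)), (np.float64(180.08), 'j6 now', np.float64(88.1)), (np.float64(0.08), 'j6 now', np.float64(88.1)), (np.float64(-179.92), 'j6 now', np.float64(88.1)), (np.float64(-359.92), 'j6 now', np.float64(88.1))]
{'time': 2.4, 'q': array([-4.75288262e+00, -4.58097382e+00, -7.67812354e+00,  8.68950571e+01,
        2.60671595e-03,  8.81448380e+01]), 'qd': array([-0.25465413, -0.07479552,  1.33478601,  0.50776597,  0.01164106,
       -0.11973486]), 'joint_efforts': array([ 1.45231392e-01, -4.16056788e+01,  4.61733556e+01, -1.88090270e-01,
        4.76545945e-03,  4.29575724e-03]), 'ee_pos': array([ 0.48482672, -0.04029754,  0.15747493]), 'tcp_rot': array([16.63931933, 89.99178245, 13.74159891]), 'wrist_force': array([-0.24452232,  0.08347748,  0.67720581]), 'torque': array([ 0.03733198, -0.01066476,  0.0103238 ]), 'opening': 0.0654138338335087}
```

View pics/scene2.png

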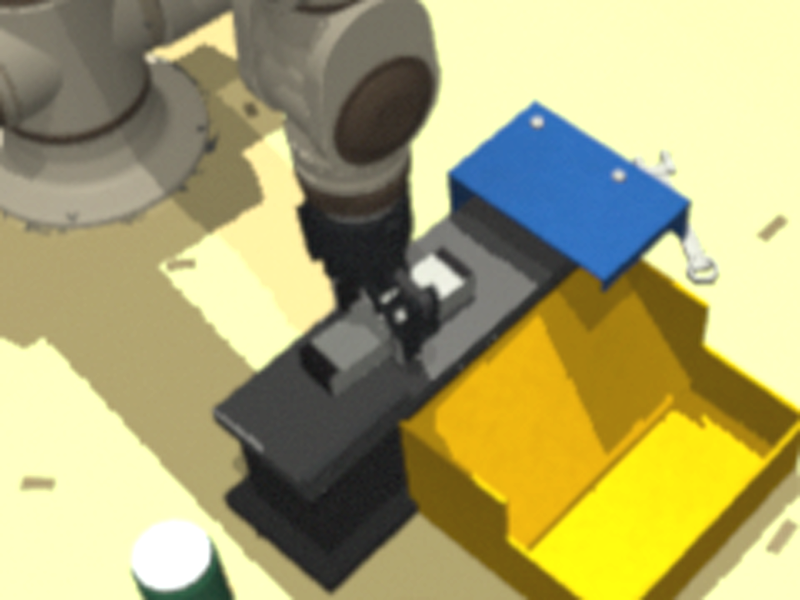

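Call:
play_rows(
  rows=[
    [[0, 0, 0], 0, 5],
    [[0, 0, 0], 0, 4.2],
    [[0, 0, 0], 0, 3.5],
    [[0, 0, 0], 0, 3.5],
    [[0, 0, 0], 0, 3.5],
    [[0, 0, 0], 0, 3.5],
    [[0, 0, 0], 0, 3.5],
  ],
  squeeze=40,
)

```text
time: 3.03
ee_pos: [0.4853, -0.0407, 0.1582]
tcp_rot: [-0.8, 89.9, -3.8]
wrist_force: [-0.8, -0.0, 5.4]
opening: 0.0389
```

Run:
```python
from h import *
o=bot.get_obs();print(o['wrist_force'],o['ee_pos'],w2s(o['ee_pos']))
# target: at stand x=-5 mm, stand y: advance so +y end at mouth -> +48mm
plan(s2w(-.006,w2s(o['ee_pos'])[1]+.045,.1575),np.degrees(ST[2]))
```

```text
[-0.83254412 -0.02189503  5.43897293] [ 0.4852598 -0.0407335  0.158243 ] [-0.00981607 -0.07619472]
axes x,y,z [[0.001, -0.0, -1.0], [0.051, 0.999, -0.0], [0.999, -0.051, 0.001]] ee [ 0.4853 -0.0407  0.1582] t 3.0333
shift [0.07 4.52 0.03]
turn [(np.float64(355.51), 'j6 now', np.float64(88.1)), (np.float64(175.51), 'j6 now', np.float64(88.1)), (np.float64(-4.49), 'j6 now', np.float64(88.1)), (np.float64(-184.49), 'j6 now', np.float64(88.1)), (np.float64(-364.49), 'j6 now', np.float64(88.1))]
```

Call:
play_rows(
  rows=[
    [[-0.05, 0.3, 0], 0, 3.5],
    [[-0.05, 0.7, 0], -0.5, 3.5],
    [[-0.05, 1.1, 0], -1, 3.5],
    [[-0.05, 1.5, 0], -1.5, 3.5],
    [[-0.05, 1.9, 0], -2, 3.5],
    [[-0.05, 2.3, 0], -2.5, 3.5],
    [[-0.05, 2.7, 0], -3, 3.5],
    [[-0.05, 3.1, 0], -3.5, 3.5],
    [[-0.05, 3.5, 0], -4, 3.5],
    [[-0.05, 3.9, 0], -4.5, 3.5],
    [[-0.05, 4.2, 0], -4.5, 3.5],
    [[-0.05, 4.2, 0], -4.5, 3.5],
  ],
)

```text
time: 4.03
ee_pos: [0.4873, 0.002, 0.1582]
tcp_rot: [-3.5, 89.9, -1.9]
wrist_force: [0.6, -1.8, 5.3]
opening: 0.0388
```

Run:
```python
from h import *
o=bot.get_obs();print(o['wrist_force'],o['torque'],o['ee_pos'],w2s(o['ee_pos']))
plan(s2w(-.008,w2s(o['ee_pos'])[1]+.045,.158),np.degrees(ST[2]))
im,d=bot.camera("top");
c=cv2.resize(im[130:280,220:420],(800,600),interpolation=cv2.INTER_CUBIC);cv2.imwrite('pics/top3.png',cv2.convertScaleAbs(c,alpha=1.7))
```

```text
[ 0.57124975 -1.75848443  5.2579783 ] [-0.2303631   0.05004582 -0.01247699] [0.48730445 0.00196016 0.15824019] [-0.00661105 -0.03357246]
axes x,y,z [[0.001, -0.0, -1.0], [-0.029, 1.0, -0.0], [1.0, 0.029, 0.001]] ee [0.4873 0.002  0.1582] t 4.0333
shift [ 0.02  4.5  -0.13]
turn [(np.float64(360.08), 'j6 now', np.float64(88.6)), (np.float64(180.08), 'j6 now', np.float64(88.6)), (np.float64(0.08), 'j6 now', np.float64(88.6)), (np.float64(-179.92), 'j6 now', np.float64(88.6)), (np.float64(-359.92), 'j6 now', np.float64(88.6))]
```

View pics/top3.png

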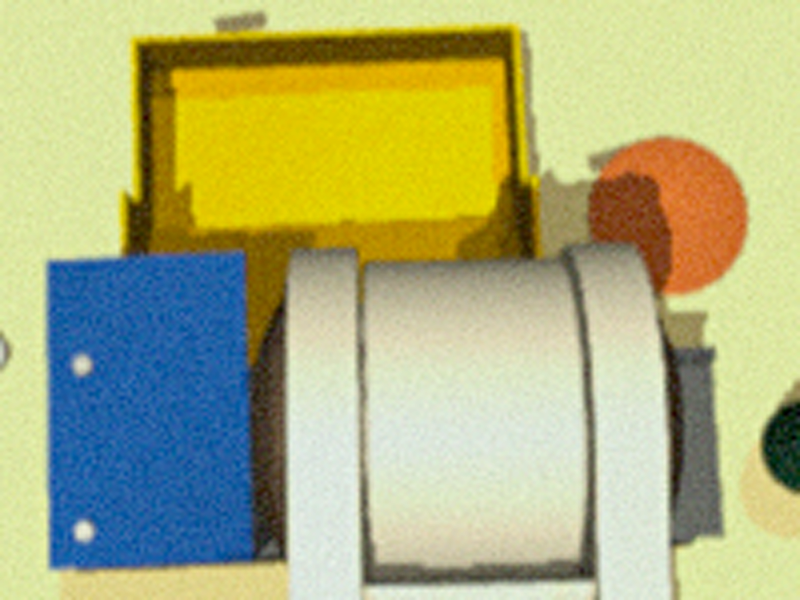

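Call:
play_rows(
  rows=[
    [[0, 0.1, 0], 0, 3.5],
    [[0, 0.2, 0], 0, 3.5],
    [[0, 0.3, 0], 0, 3.5],
  ],
)

```text
time: 4.33
ee_pos: [0.4872, 0.0043, 0.1583]
tcp_rot: [-37.5, 89.9, -35.9]
wrist_force: [0.3, -3.7, 5.2]
opening: 0.0391
```

Call:
play_rows(
  rows=[
    [[0, 0.1, 0], 0, 3.5],
    [[0, 0.2, 0], 0, 3.5],
    [[0, 0.3, 0], 0, 3.5],
  ],
)

```text
time: 4.58
ee_pos: [0.4872, 0.0073, 0.1582]
tcp_rot: [-39.2, 89.9, -37.6]
wrist_force: [0.3, -4.5, 6.0]
opening: 0.0389
```

Call:
play_rows(
  rows=[
    [[0, 0.06, 0], 0, 3.5],
    [[0, 0.12, 0], 0, 3.5],
    [[0, 0.18, 0], 0, 3.5],
    [[0, 0.25, 0], 0, 3.5],
  ],
)

```text
time: 4.92
ee_pos: [0.4871, 0.0098, 0.1583]
tcp_rot: [-40.1, 89.9, -38.5]
wrist_force: [0.4, -3.7, 5.7]
opening: 0.0386
```

Call:
play_rows(
  rows=[
    [[0, 0.06, 0], 0, 3.5],
    [[0, 0.12, 0], 0, 3.5],
    [[0, 0.18, 0], 0, 3.5],
    [[0, 0.25, 0], 0, 3.5],
  ],
)

```text
time: 5.25
ee_pos: [0.487, 0.0123, 0.1582]
tcp_rot: [-39.3, 89.9, -37.7]
wrist_force: [-0.5, -3.8, 5.9]
opening: 0.0386
```

Call:
play_rows(
  rows=[
    [[0, 0.06, 0], 0, 3.5],
    [[0, 0.12, 0], 0, 3.5],
    [[0, 0.18, 0], 0, 3.5],
    [[0, 0.25, 0], 0, 3.5],
  ],
)

```text
time: 5.58
ee_pos: [0.4869, 0.0148, 0.1582]
tcp_rot: [-37.9, 89.9, -36.3]
wrist_force: [-0.5, -4.3, 6.0]
opening: 0.039
```

Call:
play_rows(
  rows=[
    [[0, 0.06, 0], 0, 3.5],
    [[0, 0.12, 0], 0, 3.5],
    [[0, 0.18, 0], 0, 3.5],
    [[0, 0.25, 0], 0, 3.5],
  ],
)

```text
time: 5.92
ee_pos: [0.4869, 0.0173, 0.1582]
tcp_rot: [-39.8, 89.9, -38.2]
wrist_force: [-0.8, -4.5, 5.3]
opening: 0.0392
```

Call:
play_rows(
  rows=[
    [[0, 0.06, 0], 0, 3.5],
    [[0, 0.12, 0], 0, 3.5],
    [[0, 0.18, 0], 0, 3.5],
    [[0, 0.25, 0], 0, 3.5],
  ],
)

```text
time: 6.25
ee_pos: [0.4868, 0.0198, 0.1582]
tcp_rot: [-40.0, 89.9, -38.4]
wrist_force: [-0.3, -3.4, 6.2]
opening: 0.0393
```

Call:
play_rows(
  rows=[
    [[0, 0.06, 0], 0, 3.5],
    [[0, 0.12, 0], 0, 3.5],
    [[0, 0.18, 0], 0, 3.5],
    [[0, 0.25, 0], 0, 3.5],
  ],
)

```text
time: 6.58
ee_pos: [0.4867, 0.0223, 0.1582]
tcp_rot: [-39.2, 89.9, -37.6]
wrist_force: [-0.7, -3.7, 5.7]
opening: 0.039
```

Call:
play_rows(
  rows=[
    [[0, 0.06, 0], 0, 3.5],
    [[0, 0.12, 0], 0, 3.5],
    [[0, 0.18, 0], 0, 3.5],
    [[0, 0.25, 0], 0, 3.5],
  ],
)

```text
time: 6.92
ee_pos: [0.4867, 0.0248, 0.1582]
tcp_rot: [-41.5, 89.9, -39.9]
wrist_force: [0.1, -4.1, 5.8]
opening: 0.039
```

Call:
play_rows(
  rows=[
    [[0, 0.06, 0], 0, 3.5],
    [[0, 0.12, 0], 0, 3.5],
    [[0, 0.18, 0], 0, 3.5],
    [[0, 0.25, 0], 0, 3.5],
  ],
)

```text
time: 7.25
ee_pos: [0.4866, 0.0273, 0.1582]
tcp_rot: [-39.8, 89.9, -38.2]
wrist_force: [-0.1, -4.3, 6.4]
opening: 0.0388
```

Call:
play_rows(
  rows=[
    [[0, 0.06, 0], 0, 3.5],
    [[0, 0.12, 0], 0, 3.5],
    [[0, 0.18, 0], 0, 3.5],
    [[0, 0.25, 0], 0, 3.5],
  ],
)

```text
time: 7.58
ee_pos: [0.4865, 0.0298, 0.1583]
tcp_rot: [-37.1, 89.9, -35.5]
wrist_force: [0.6, -4.4, 5.3]
opening: 0.0394
```

Call:
play_rows(
  rows=[
    [[0, 0.06, 0], 0, 3.5],
    [[0, 0.12, 0], 0, 3.5],
    [[0, 0.18, 0], 0, 3.5],
    [[0, 0.25, 0], 0, 3.5],
  ],
)

```text
time: 7.92
ee_pos: [0.4864, 0.0323, 0.1583]
tcp_rot: [-37.3, 89.9, -35.7]
wrist_force: [0.5, -3.7, 5.4]
opening: 0.0392
```

Call:
play_rows(
  rows=[
    [[0, 0.06, 0], 0, 3.5],
    [[0, 0.12, 0], 0, 3.5],
    [[0, 0.18, 0], 0, 3.5],
    [[0, 0.25, 0], 0, 3.5],
  ],
)

```text
time: 8.25
ee_pos: [0.4863, 0.0342, 0.1582]
tcp_rot: [-69.0, 89.9, -67.4]
wrist_force: [-0.1, -10.2, 5.3]
opening: 0.039
```

Call:
play_rows(
  rows=[
    [[0, 0.03, 0], 0, 3.5],
    [[0, 0.05, 0], 0, 3.5],
  ],
)

```text
time: 8.42
ee_pos: [0.4863, 0.0344, 0.1582]
tcp_rot: [-73.8, 89.8, -72.2]
wrist_force: [-0.1, -10.6, 5.7]
opening: 0.0396
```

Call:
play_rows(
  rows=[
    [[0, 0.03, 0], 0, 3.5],
    [[0, 0.06, 0], 0, 3.5],
  ],
)

```text
time: 8.58
ee_pos: [0.4863, 0.0348, 0.1583]
tcp_rot: [-75.6, 89.8, -74.1]
wrist_force: [-0.1, -10.9, 5.7]
opening: 0.0391
```

Call:
play_rows(
  rows=[
    [[0, 0.03, 0], 0, 3.5],
    [[0, 0.06, 0], 0, 3.5],
  ],
)

```text
time: 8.75
ee_pos: [0.4862, 0.0352, 0.1582]
tcp_rot: [-79.1, 89.8, -77.6]
wrist_force: [-0.3, -13.6, 4.8]
opening: 0.0388
```

Run:
```python
from h import *
o=bot.get_obs();print(o['wrist_force'],o['torque'],o['ee_pos'],w2s(o['ee_pos']))
```

```text
[ -0.27918426 -13.58536713   4.84436454] [-2.54002197  0.05709296 -0.06045149] [0.48624735 0.03515297 0.15824138] [-0.00676503 -0.00036318]
```

Call:
play_rows(
  rows=[
    [[0, 0, 0], 0, 3.5],
    [[0, 0, 0], 0, 3.5],
    [[0, 0, 0], 0, 3.5],
    [[0, 0, 0], 0, 3.5],
  ],
)

```text
time: 9.08
ee_pos: [0.4862, 0.0352, 0.1582]
tcp_rot: [-78.4, 89.8, -76.9]
wrist_force: [-0.9, -12.4, 6.2]
opening: 0.0393
```

Call:
play_rows(
  rows=[
    [[0, 0, 0], 0, 3.5],
    [[0, 0, 0], 0, 3.5],
    [[0, 0, 0], 0, 3.5],
    [[0, 0, 0], 0, 3.5],
  ],
)

```text
time: 9.42
ee_pos: [0.4862, 0.0351, 0.1582]
tcp_rot: [-79.7, 89.8, -78.1]
wrist_force: [1.3, -12.8, 5.9]
opening: 0.0394
```

Call:
play_rows(
  rows=[
    [[0, -0.1, 0], 0, 3.5],
    [[0, -0.3, 0], 0, 3.5],
    [[0, -0.6, 0], 0, 3.5],
    [[0, -0.9, 0], 0, 3.5],
    [[0, -1.2, 0], 0, 3.5],
    [[0, -1.5, 0], 0, 3.5],
    [[0, -1.8, 0], 0, 3.5],
    [[0, -2, 0], 0, 3.5],
    [[0, -2, 0], 0, 4],
    [[0, -2, 0], 0, 5],
    [[0, -2, 0], 0, 6.5],
    [[0, -2, 0], 0, 6.5],
  ],
)

```text
time: 10.42
ee_pos: [0.4864, 0.0167, 0.1574]
tcp_rot: [-179.8, 90.0, -178.2]
wrist_force: [-0.3, 0.4, -0.7]
opening: 0.0649
```

Call:
play_rows(
  rows=[
    [[0, 0, 0], 0, 6.5],
    [[-0.5, 0, 0], 0, 6.5],
    [[-2, 0, 0], 0, 6.5],
    [[-4, 0, 0], 0, 6.5],
    [[-6, 0, 0], 0, 6.5],
    [[-8, 0, 0], 0, 6.5],
    [[-8, 0, -3], 0, 6.5],
    [[-8, 0, -6], 0, 6.5],
    [[-8, 0, -9], 0, 6.5],
    [[-8, 0, -9], 0, 6.5],
  ],
)

```text
time: 11.25
ee_pos: [0.3931, 0.0139, 0.2392]
tcp_rot: [-1.8, 90.0, -0.3]
wrist_force: [-0.2, -0.5, 0.1]
opening: 0.0651
```

Run:
```python
from h import *
print(w2s(bot.get_obs()['ee_pos']))
for n in("scene","top"):
    im,d=bot.camera(n)
    c=cv2.resize(im[80:260,150:390] if n=='scene' else im[130:280,220:420],(800,600),interpolation=cv2.INTER_CUBIC);cv2.imwrite(f'pics/{n}5.png',cv2.convertScaleAbs(c,alpha=1.7))
plan(s2w(-.085,-.012,.24),np.degrees(ST[2])+90)
```

```text
[-0.10043314 -0.01909335]
axes x,y,z [[0.002, 0.0, -1.0], [-0.027, 1.0, 0.0], [1.0, 0.027, 0.002]] ee [0.3963 0.014  0.2387] t 11.35
shift [-0.13  0.71  1.22]
turn [(np.float64(270.01), 'j6 now', np.float64(90.5)), (np.float64(90.01), 'j6 now', np.float64(90.5)), (np.float64(-89.99), 'j6 now', np.float64(90.5)), (np.float64(-269.99), 'j6 now', np.float64(90.5)), (np.float64(-449.99), 'j6 now', np.float64(90.5))]
```

View pics/scene5.png

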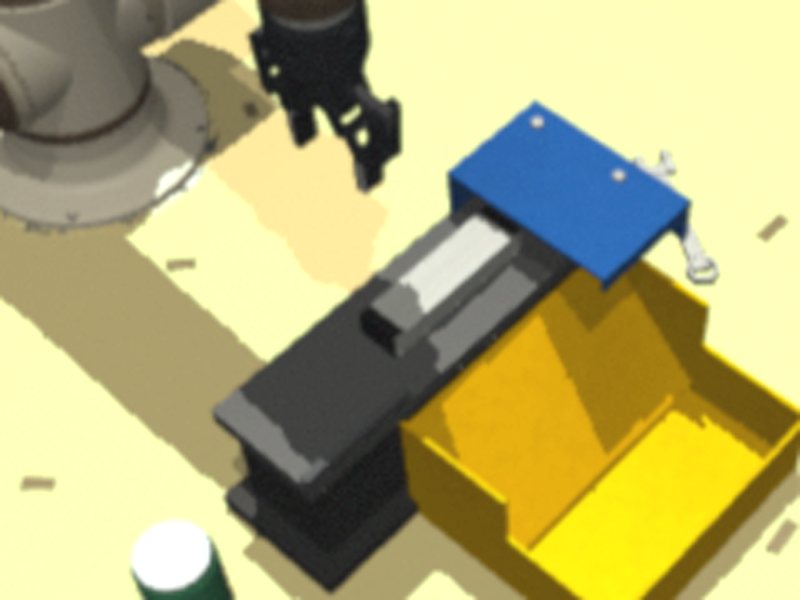

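View pics/top5.png

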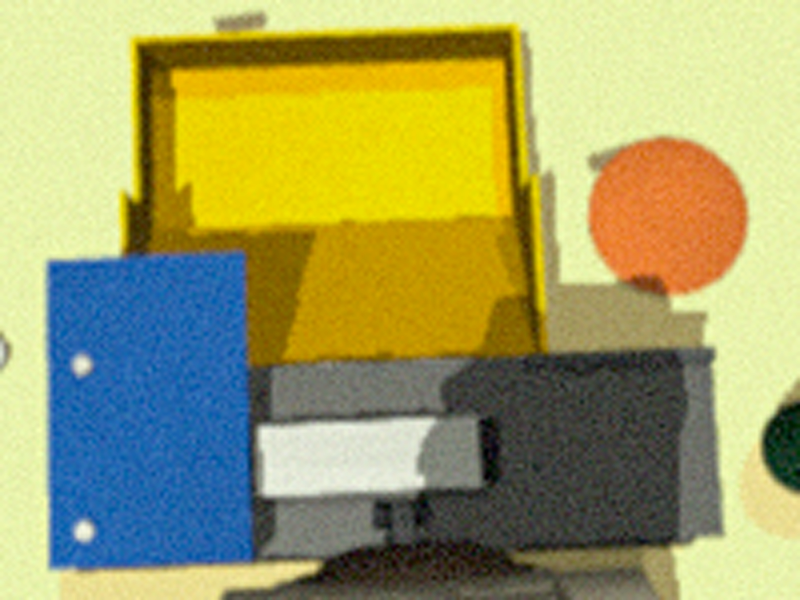

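Call:
play_rows(
  rows=[
    [[0, 0.2, 0], -7, 6],
    [[0, 0.4, 0], -14, 6],
    [[0, 0.6, 0], -21, 6],
    [[0, 0.8, 0], -28, 6],
    [[0, 0.8, 0], -35, 6],
    [[0, 0.8, 0], -42, 6],
    [[0, 0.8, 0], -49, 6],
    [[0, 0.8, 0], -56, 6],
    [[0, 0.8, 0], -63, 6],
    [[0, 0.8, 0], -70, 6],
    [[0, 0.8, 0], -77, 6],
    [[0, 0.8, 0], -84, 6],
  ],
)

```text
time: 12.35
ee_pos: [0.3973, 0.022, 0.2376]
tcp_rot: [99.4, 90.0, -174.6]
wrist_force: [-0.1, -0.0, 0.1]
opening: 0.0596
```

Call:
play_rows(
  rows=[
    [[0, 0, 0], -6, 6],
    [[0, 0, 0], -6, 6],
    [[0, 0, 0], -6, 6],
  ],
)

```text
time: 12.6
ee_pos: [0.397, 0.022, 0.2376]
tcp_rot: [92.9, 90.0, -175.7]
wrist_force: [-0.3, -0.4, -0.3]
opening: 0.0599
```

Run:
```python
from h import *
print(w2s(bot.get_obs()['ee_pos']))
plan(s2w(-.07,-.010,.155),np.degrees(ST[2])+90)
```

```text
[-0.09635062 -0.01106933]
axes x,y,z [[-0.0, -0.0, -1.0], [-1.0, -0.024, 0.0], [-0.024, 1.0, -0.0]] ee [0.397  0.022  0.2376] t 12.6
shift [ 8.26 -2.64  0.12]
turn [(np.float64(359.82), 'j6 now', np.float64(1.8)), (np.float64(179.82), 'j6 now', np.float64(1.8)), (np.float64(-0.18), 'j6 now', np.float64(1.8)), (np.float64(-180.18), 'j6 now', np.float64(1.8)), (np.float64(-360.18), 'j6 now', np.float64(1.8))]
```

Call:
play_rows(
  rows=[
    [[2.5, -0.5, 0.1], 0, 6],
    [[5, -1, 0.1], 0, 6],
    [[7, -1.5, 0.1], 0, 6],
    [[8.2, -2, 0.1], 0, 6],
    [[8.2, -2.5, 0.1], 0, 6],
    [[8.2, -3, 0.1], 0, 6],
    [[8.2, -3.5, 0.1], 0, 6],
    [[8.2, -4, 0.1], 0, 6],
    [[8.2, -4.5, 0.1], 0, 6],
    [[8.2, -5, 0.1], 0, 6],
    [[8.2, -5.5, 0.1], 0, 6],
    [[8.2, -6, 0.1], 0, 6],
  ],
)

```text
time: 13.6
ee_pos: [0.4569, 0.0247, 0.156]
tcp_rot: [-92.4, 90.0, -0.9]
wrist_force: [-1.7, -0.3, 1.1]
opening: 0.06
```

Run:
```python
from h import *
o=bot.get_obs();print(w2s(o['ee_pos']),o['wrist_force'])
for n in("scene",):
    im,d=bot.camera(n)
    c=cv2.resize(im[80:260,150:390] if n=='scene' else im[130:280,220:420],(800,600),interpolation=cv2.INTER_CUBIC);cv2.imwrite(f'pics/{n}6.png',cv2.convertScaleAbs(c,alpha=1.7))
plan(s2w(.06,-.010,.155),np.degrees(ST[2])+90)
```

```text
[-0.03638109 -0.01005605] [-1.67079858 -0.31072431  1.1078002 ]
axes x,y,z [[0.0, -0.0, -1.0], [-1.0, -0.027, -0.0], [-0.027, 1.0, -0.0]] ee [0.4575 0.0247 0.1558] t 13.65
shift [ 0.08 -9.58  0.01]
turn [(np.float64(360.0), 'j6 now', np.float64(1.5)), (np.float64(180.0), 'j6 now', np.float64(1.5)), (np.float64(0.0), 'j6 now', np.float64(1.5)), (np.float64(-180.0), 'j6 now', np.float64(1.5)), (np.float64(-360.0), 'j6 now', np.float64(1.5))]
```

View pics/scene6.png

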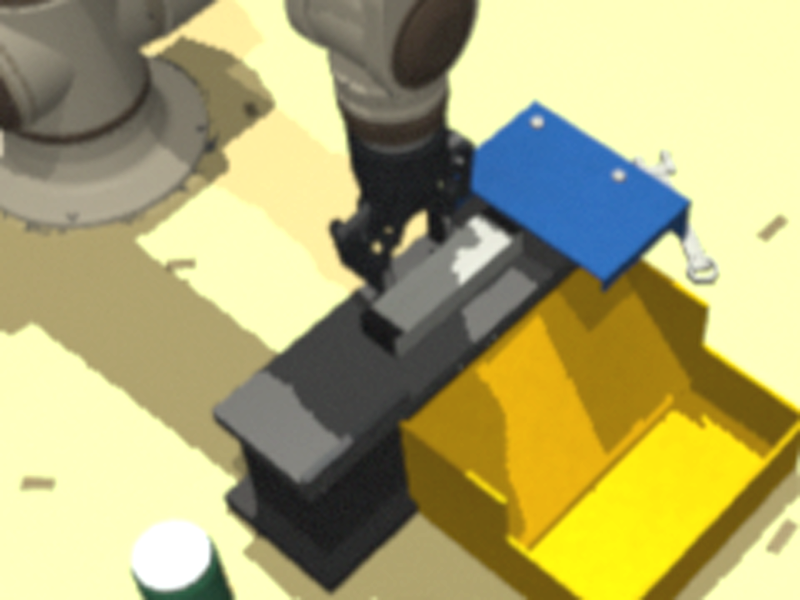

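Call:
play_rows(
  rows=[
    [[0, -0.6, 0], 0, 6],
    [[0, -1.4, 0], 0, 6],
    [[0, -2.2, 0], 0, 6],
    [[0, -3, 0], 0, 6],
    [[0, -3.8, 0], 0, 6],
    [[0, -4.6, 0], 0, 6],
    [[0, -5.4, 0], 0, 6],
    [[0, -6.3, 0], 0, 6],
    [[0, -7.2, 0], 0, 6],
    [[0, -8.1, 0], 0, 6],
    [[0, -9, 0], 0, 6],
    [[0, -9, 0], 0, 6],
  ],
)

```text
time: 14.65
ee_pos: [0.5479, 0.0271, 0.1553]
tcp_rot: [-89.4, 90.0, 2.2]
wrist_force: [0.9, -0.2, -0.3]
opening: 0.0593
```

Run:
```python
from h import *
o=bot.get_obs();print(w2s(o['ee_pos']),o['wrist_force'])
for n in("scene",):
    im,d=bot.camera(n)
    c=cv2.resize(im[80:290,150:430],(800,600),interpolation=cv2.INTER_CUBIC);cv2.imwrite(f'pics/{n}7.png',cv2.convertScaleAbs(c,alpha=1.7))
```

```text
[ 0.05465428 -0.01004131] [ 0.88320257 -0.23456761 -0.28556236]
```

View pics/scene7.png

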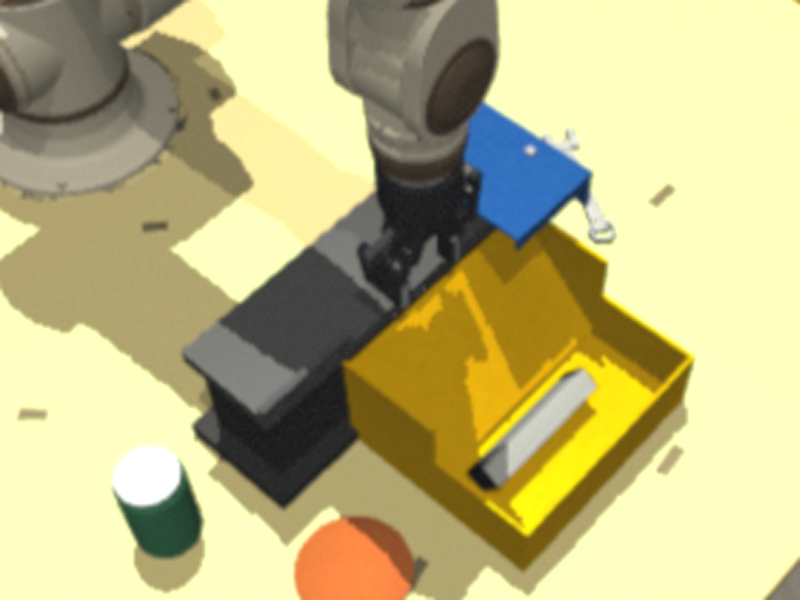

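It is in the tray. I'll back off and raise the tool clear, then check where the offcut came to rest.

Call:
play_rows(
  rows=[
    [[-1, 1, 0], 0, 6],
    [[-3, 2, 0], 0, 6],
    [[-5, 4, 0], 0, 6],
    [[-8, 7, 0], 0, 6],
    [[-10, 10, 0], 0, 6],
    [[-10, 13, 0], 0, 6],
    [[-10, 15, 0], 0, 6],
    [[-10, 15, 0], 0, 6],
  ],
)

```text
time: 15.37
ee_pos: [0.3928, 0.0229, 0.2581]
tcp_rot: [-87.3, 89.8, 4.3]
wrist_force: [-1.0, 0.7, -0.6]
opening: 0.0599
```

Run:
```python
from h import *
for n in("top","scene"):
    im,d=bot.camera(n);np.save(n+'8.npy',d)
    c=cv2.resize(im[130:280,220:420] if n=='top' else im[80:290,150:430],(800,600),interpolation=cv2.INTER_CUBIC);cv2.imwrite(f'pics/{n}8.png',cv2.convertScaleAbs(c,alpha=1.7))
o=bot.get_obs();print(o['ee_pos'],o['wrist_force'],o['time'])
```

```text
[0.39558329 0.02299199 0.2569358 ] [0.7171031  0.85028392 0.51499063] 15.4667
```

View pics/top8.png

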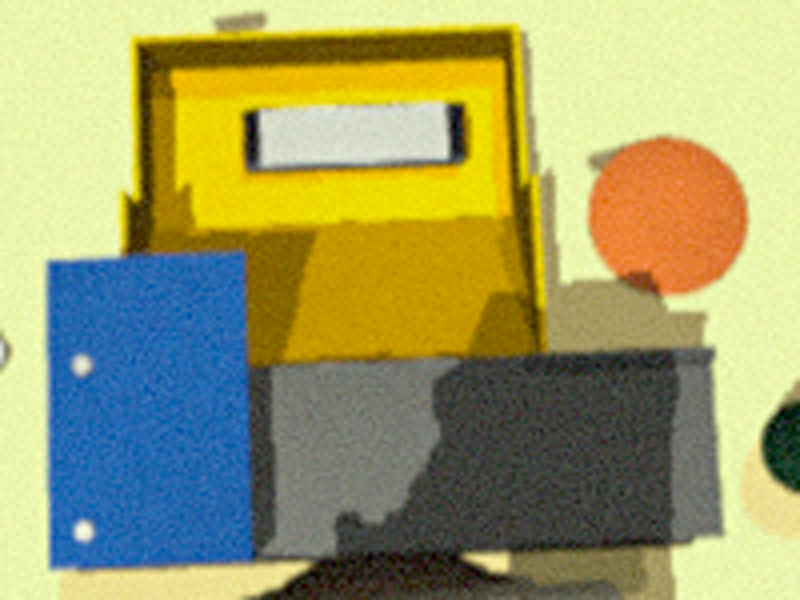

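View pics/scene8.png

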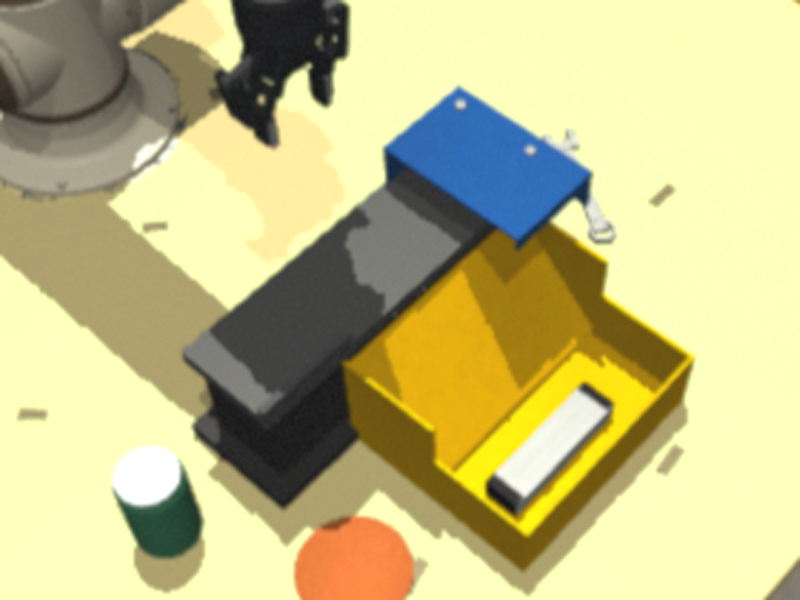

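Call:
play_rows(
  rows=[
    [[0, 0, 0], 0, 6],
    [[0, 0, 0], 0, 6],
    [[0, 0, 0], 0, 6],
    [[0, 0, 0], 0, 6],
    [[0, 0, 0], 0, 6],
    [[0, 0, 0], 0, 6],
  ],
)

```text
time: 15.97
ee_pos: [0.3966, 0.023, 0.2555]
tcp_rot: [92.1, 90.0, -176.4]
wrist_force: [0.2, 0.2, -0.0]
opening: 0.0597
```

Run:
```python
from h import *
im,D=bot.camera('top')
D0=np.load('top8.npy')
u,v=220+356/4,130+136/4
p=atd('top',u,v,D); print('top centre',p,'chute frame',w2s(p)-[.05,.012],'depth change',np.median(abs(D-D0)[155:175,280:338]))
a=np.load('top0im.npy').astype(int);
for nm,(y0,y1,x0,x1) in dict(disc=(160,208,362,410),can=(222,260,405,450),spanner=(205,275,175,226)).items(): print(nm,abs(a-im)[y0:y1,x0:x1].mean().round(1))
bot.job_done()
```

```text
top centre [0.70296071 0.03478451 0.03516538] chute frame [ 0.15985815 -0.01862538] depth change 0.001871705
disc 7.9
can 3.6
spanner 13.4
the job is handed in; nothing more can be done
```

The offcut was pressed against the buffer, then pushed off the open edge. It now lies in the tray, and I've handed the job in at about 16 s of the 62 s allowed.

- **Buffer press:** I gripped the offcut lightly by its sides, straightened it and slid it into the hood in steps of about 0.6 mm until it met the buffer. I held it there for about 0.7 s. The wrist read 12–14 N against about 4 N of sliding friction, so the buffer took roughly 8–10 N. Even counting the whole reading as buffer load, it stayed under the 20 N limit.
- **Drop:** I pulled it back 20 mm, released it, and pushed its back face sideways with both fingertips until it fell into the chute.
- **Final position:** Its centre is about 160 mm out from the ledge's front edge and about 19 mm off the chute's middle. Its top surface is 35 mm above the bench. It looked still between two pictures 0.6 s apart, and the arm was raised clear of everything.
- **Can, disc and spanner:** All looked unmoved. An automatic comparison of first and last top pictures showed a larger difference around the spanner (13, against 4 for the can and 8 for the disc). I put that down to the arm's changed shadow, since the spanner is in the same place in the scene pictures, but I didn't measure its position.

The two cameras disagreed by about 4 mm on where the stand was, so I used the average. The moves left enough margin for that.

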